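# Put the wheel dresser away in its case

## Task

Pull the diamond dresser out of its slanted stand and lay it gently (do not drop it: the diamond is brittle) in the notches of the two saddles in the open case. Then swing the lid over and press its free edge down until the spring catch clicks and the lid stays fully shut. Leave the other things on the bench where they are.

Things in the scene. Friction and masses are not known exactly. Their poses are not given: they have to be found in the camera images.
- dresser_mid (a point): Mid-length point on the axis of the diamond dresser: a loose bar 124 mm long, 0.14 kg, black 16 x 16 mm square handle (80 mm) + 12 mm round steel shank (44 mm). z = along the bar, shank tip to handle end; x, y square to the flats. The point is on the handle, 18 mm from the shank: a good place to grip across the flats, squeezing along the bar's y, which is level at the start.
- stand: Fixed steel plate 110 x 80 x 10 mm with a slanted aluminium socket block 34 mm square. Origin: centre of underside; x = the way the bar leans. At the start the shank is 32 mm deep in the socket, handle end pointing to +x and up, 35 degrees above level, bar mid-point at x 11, z 62 mm, 30 mm beyond the socket mouth. A sprung pad presses the shank on its bed: 6 to 14 N along the axis draws it out.
- case: Fixed open grey case 166 (x) x 116 x 50 mm, walls 5. Origin: centre of underside; +x to the hinge, -x to the catch (steel strip outside that wall). Inside at x = +46 and -46 mm two black saddles, 10 thick, run across; each has a notch 26 wide at y = 0, bottom 14 and cheeks 24 mm above the underside. The dresser lies along x in both notches, handle either way, mid-point at x 0, y 0, z 21 mm.
- lid_hinge (a point): Middle of the lid's hinge line at the rim of the case: x = 83 mm, y = 0, z = 50.5 mm in the case's frame. The line runs along the case's y.
- lid_edge (a point): Point on the outer (top) face of the lid, 12 mm in from its free edge, mid-width: the place to press. The lid is a plate 166 x 116 x 6 mm, 0.16 kg, with a 10 mm tab at the free edge; this point is 154 mm from the hinge line and 6 mm off the lid's inner face.
- lid (a joint): Lid angle, rad: 0 = fully shut, 1.57 = upright, up to 1.9 = leaning away from the case. Stiff hinge: the lid stays where it is left (about 2 N at its edge moves it). Below about 0.06 rad a nose under the tab must be forced past the spring catch (about 12 to 20 N down at the edge); it then snaps to 0 and stays, else it is thrown back up to about 0.06.
- stone: Bystander: reddish sharpening slip stone, 100 x 32 x 14 mm, lying loose; origin under its centre, x along its length.
- jig: Bystander: green gouge-grinding jig, about 80 x 32 x 36 mm, loose; origin under its main block.
- oil: Bystander: white oil bottle, 54 mm across, 120 mm tall, standing loose; origin under its centre.
- spanner: Bystander: loose steel spanner lying flat; origin under its middle.
- brush: Bystander: loose bench brush lying flat; origin under its middle.
- tin: Bystander: open aluminium cup, 72 mm across, 85 mm tall, standing loose; origin under its centre.
There are look-alikes about, which are no part of the job. Of the things that look like the case, the smallest one is meant.

How it is judged:
By the outcome, as a careful person would: the job done as asked, in the order asked, and still so for the second after the job is handed in, with the robot touching nothing.
It also fails if it takes over 61 s, if anything falls off the work surface, if the arm or the gripper's body presses on something with over 40 N, if the wrist force passes 120 N, or if a joint passes its speed limit or range.

## Robot

A 6-joint arm with a two-finger parallel gripper is mounted at the origin on the work surface. World frame = base frame: x ahead of the robot, y to its left, z up, the work surface at z = 0. Lengths are in m, angles in rad, forces in N, time in s.
With the tool pointing down it reaches from about 0.375 to 0.975 m from the base axis. Payload 3.8 kg.
Tool frame: the origin (TCP) lies at the very end of the fingers, on their centre line; the grasp point (between the pads) lies arm.grip_point_offset behind it (arm.grip_point_offset is the distance from the TCP to the grasp point, in m); z points along the fingers, y is the direction in which the jaws open and shut (so a half turn about z gives the same grasp; the last joint's range is limited). The gripper opens to 85 mm and grips with 20 to 120 N. Pads are 22 mm wide; open, the fingers measure 114 mm over their backs; the gripper's body (76 mm by 85 mm) begins 54 mm behind the grasp point. The pads swing forward as they close: fully open they stand 13 mm farther back than shut.
Start: joints at [-1.16, 0.264, 1.604, -0, 1.274, -0.037], TCP at [0.292, -0.608, 0.199] pointing down, gripper open.
Joint ranges: [-2.63, 2.63], [-0.94, 2.18], [0.31, 2.57], [-1.31, 4.45], [0, 2.66], [-2.55, 2.55]. Speed limits (rad/s): [2.57, 2.57, 3.14, 3.14, 3.14, 3.14].

## Interface

Orientations are given as [roll, pitch, yaw] about the fixed x, y, z axes, in that order (R = Rz(yaw) Ry(pitch) Rx(roll)).
In Python, from cell import arm gives the robot as it stands.
- The arm moves only by the tool step_arm, never from a script. Its argument "series" is a list that holds one entry, the list of rows, each a list of 5 numbers: the opening, from -1 (shut) to 1 (fully open), so that 0 is half open, then the shift along the tool's x, y, z in mm, then the turn about the tool's z in degrees. In form: [[[jaw, x, y, z, yaw], ...]]. A call has exactly 5 rows; each row is the pose to reach, as a shift and turn from the pose measured when the call began, along the tool's axes at that moment; what a row does not reach only later rows make up. A row lasts 1/10 s, in which the tool goes at most 50 mm and 8.59 degrees, less where a joint would pass 70% of its speed; a pose out of reach is approached as far as the arm can. A call with a gripper value outside its range is refused whole. The fingers move at their own pace and stop on an object; the grip force is fixed at half the most. Time passes only in rows, so rows that repeat a pose let the fingers close, or fill a call up. It gives the time, the measured TCP pose, the force and the opening at its end, in the units of the state.
- arm.get_obs(): the state, without advancing time (a new reading comes with each control period).
- arm.read_camera(name): name is "scene" or "top"; returns the picture (420x560x3 uint8, blue, green, red); there is no depth.
- arm.calibration(name): a dict with "fx", "fy", "cx", "cy" (pixels), "distortion" ([k1, k2, p1, p2, k3] as OpenCV has them; the pictures are not rectified), "R" (3x3) and "t" (3): a world point X has camera coordinates R X + t. Camera axes: x right, y down, z forward; pixel columns grow to the right and rows downward; lengths in m; the calibration is good to about 2 mm. A picture is of the moment at which its call begins. calibration takes no time and is no camera call.
- arm.hand_in(): hands the job in, once; it reports no verdict.
The state is a dict: "clock": time; "joint_pos": joint angles; "joint_vel": joint speeds; "tau": joint torques, N m; "ee_pos": TCP position; "tool_rot": TCP orientation; "wrist_force": force on the tool from outside, world axes, zero at the start; "wrist_torque": the same for the moment, N m; "finger_gap": opening from 0.0 (shut) to 1.0 (fully open).
Only numpy, scipy, OpenCV 4.12 (cv2) and the standard library are available. Lean on these libraries where they do the work, as an engineer would, in place of code of your own. Each camera call takes 0.05 s, during which the arm holds its last target. There are 200 camera calls.

## Working session

There is one attempt and no reset: what is moved stays moved. The work goes in short steps, Python scripts to look and compute and a tool call to move; the robot and the scene stay as the last step left them, time stands still between calls to the robot, and variables do not carry over. Pictures are saved under pics/ and viewed, about 8 in all and at most 12, crops included, and the job is handed in when it is done.

Besides the shell and the picture viewer there is one more tool, called after "Emit:" as name(argument=value, ...), one argument or row to a line, values as JSON. step_arm: Moves the arm, as the interface text tells. Its arguments: {"type":"object","properties":{"series":{"type":"array"}},"required":["series"]}

```bash
ls; mkdir -p pics
python3 - <<'E'
from cell import arm
import cv2
print(arm.grip_point_offset, arm.get_obs())
for n in("scene","top"):
    im=arm.read_camera(n); cv2.imwrite(f"pics/{n}0.png",im); 
    cv2.imwrite(f"pics/{n}0b.png",cv2.resize(im,(800,600),interpolation=cv2.INTER_CUBIC))
    print(arm.calibration(n))
E
```

```text
pics
0.0187 {'clock': 0.0, 'joint_pos': array([-1.15991260e+00,  2.64786096e-01,  1.60541298e+00,  1.12210397e-05,
        1.27368538e+00, -3.69063320e-02]), 'joint_vel': array([-1.41936952e-03,  7.84235904e-04, -1.57229512e-03,  1.33421776e-03,
        8.27601184e-05, -1.69778424e-03]), 'tau': array([-4.71836975e-04, -5.15116882e+01, -3.67316294e+01, -2.63753882e-04,
        1.29389545e-02,  4.19112638e-06]), 'ee_pos': array([ 0.29192785, -0.60769692,  0.19741886]), 'tool_rot': array([-3.13930280e+00, -9.52773972e-05,  4.47786648e-01]), 'wrist_force': array([-0.32994814, -0.46778529,  0.27107219]), 'wrist_torque': array([-0.06102741, -0.00988561,  0.05724267]), 'finger_gap': 0.9986346092164478}
{'fx': 506.9966041251684, 'fy': 506.9966041251684, 'cx': 283.1010205482337, 'cy': 208.57057985932568, 'distortion': array([-0.10898448,  0.        ,  0.        ,  0.        ,  0.        ]), 'R': array([[ 0.4335683 ,  0.90105091,  0.01121557],
       [ 0.72556872, -0.34169465, -0.59732303],
       [-0.53438616,  0.26711799, -0.80192232]]), 't': array([-0.22571042, -0.33059235,  1.56041552])}
{'fx': 421.64589212902695, 'fy': 421.64589212902695, 'cx': 278.49267222770703, 'cy': 200.70466708659154, 'distortion': array([0.02425813, 0.        , 0.        , 0.        , 0.        ]), 'R': array([[-0.02283485, -0.99972382,  0.00555397],
       [-0.97940889,  0.02125549, -0.2007646 ],
       [ 0.20059111, -0.01002403, -0.97962377]]), 't': array([0.01630181, 0.50107723, 1.03559991])}
```

View pics/scene0b.png

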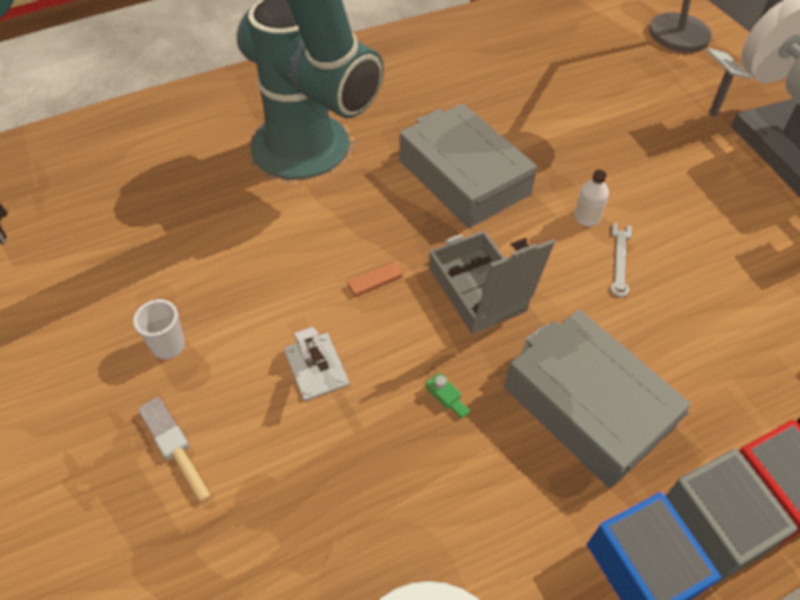

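View pics/top0b.png

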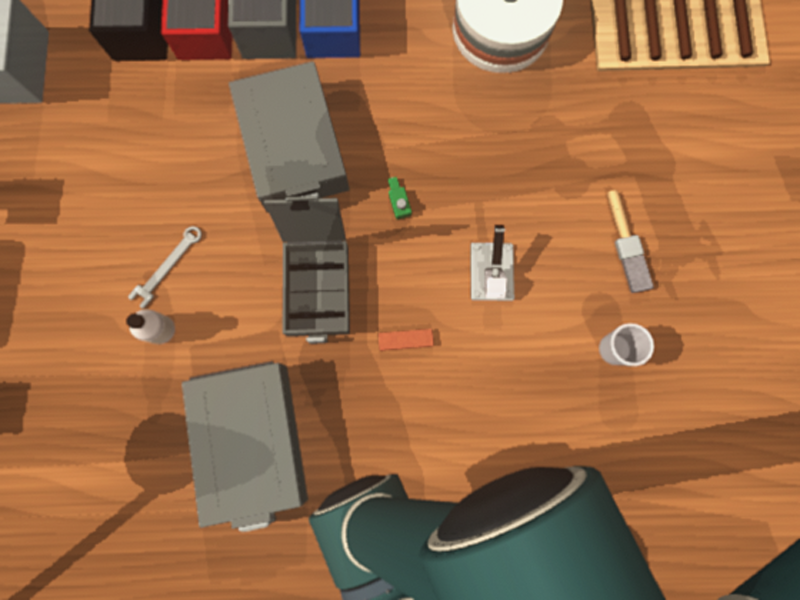

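The open (smallest) case is at top-view (316,288) with its hinge on the far side. The stand is at (493,272), and its bar leans away from the robot. I'll take enlarged crops next.

Run:
```python
import cv2,numpy as np
def crop(n,x,y,w,h,k):
    im=cv2.imread(f"pics/{n}0.png")[y:y+h,x:x+w]
    im=cv2.resize(im,None,fx=k,fy=k,interpolation=cv2.INTER_CUBIC)
    for i in range(0,w,10):
        cv2.line(im,(i*k,0),(i*k,6),(0,255,255),1); 
        if i%20==0: cv2.putText(im,str(x+i),(i*k,16),0,.35,(0,255,255),1)
    for j in range(0,h,10):
        cv2.line(im,(0,j*k),(6,j*k),(0,255,255),1)
        if j%20==0:cv2.putText(im,str(y+j),(8,j*k+4),0,.35,(0,255,255),1)
    return im
a=crop("top",180,130,80,120,5);b=crop("top",320,145,50,75,8)
cv2.imwrite("pics/c1.png",np.hstack([a,b]))
a=crop("scene",290,155,100,85,8)[:600,:800]
cv2.imwrite("pics/c2.png",a)
b=crop("scene",190,220,80,60,10);cv2.imwrite("pics/c3.png",b)
```

```text
(no output)
```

View pics/c1.png

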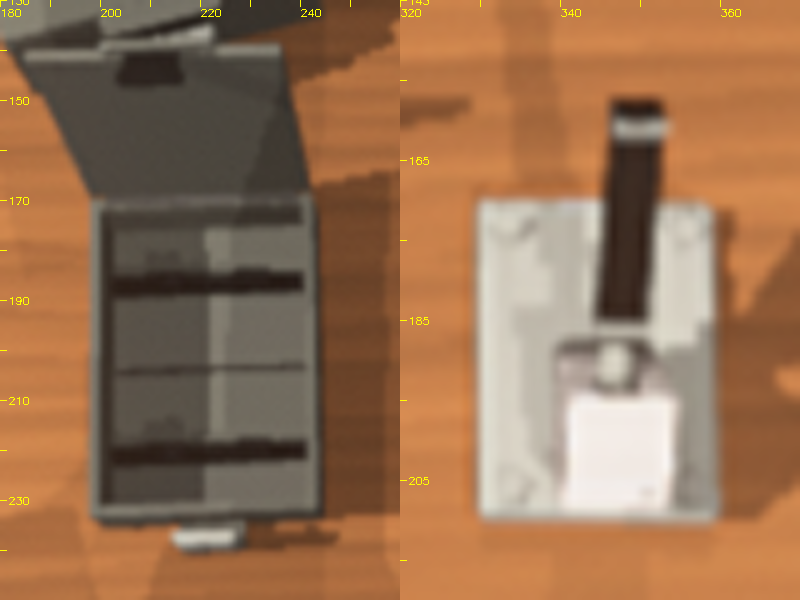

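View pics/c2.png

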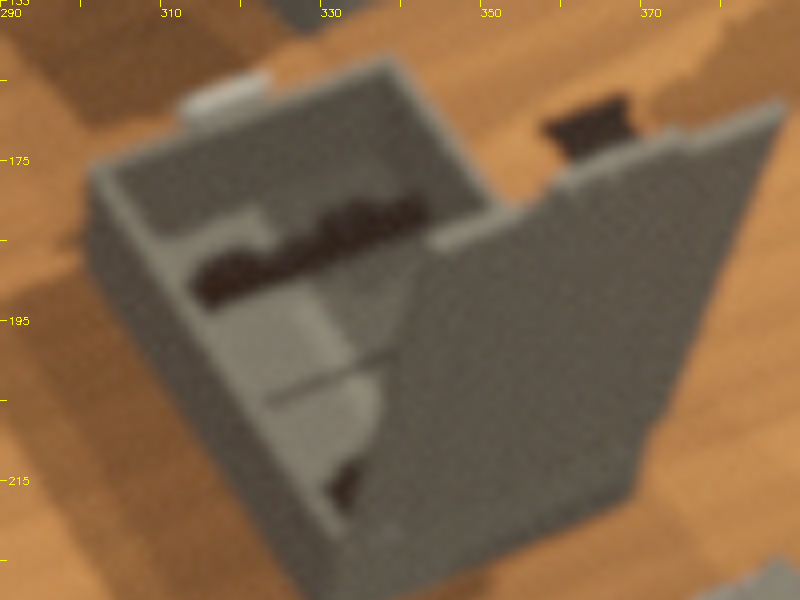

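View pics/c3.png

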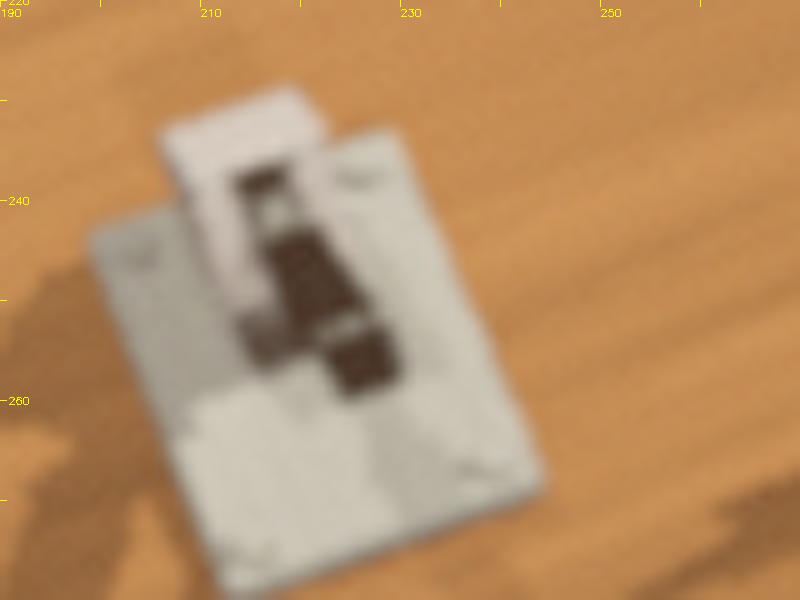

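```bash
cat > h.py <<'E'
from cell import arm
import numpy as np, cv2
from scipy.optimize import least_squares
CAL={n:arm.calibration(n) for n in("scene","top")}
def proj(n,P):
    c=CAL[n]; K=np.array([[c["fx"],0,c["cx"]],[0,c["fy"],c["cy"]],[0,0,1.]])
    return cv2.projectPoints(np.asarray(P,float).reshape(-1,3),cv2.Rodrigues(c["R"])[0],c["t"],K,c["distortion"])[0][:,0]
def place(p,L):
    c,s=np.cos(p[2]),np.sin(p[2]); L=np.atleast_2d(L)/1000
    return np.c_[p[0]+c*L[:,0]-s*L[:,1],p[1]+s*L[:,0]+c*L[:,1],L[:,2]]
E
python3 - <<'E'
from h import *
st=np.array([[55,40,10],[55,-40,10],[-55,-40,10],[-55,40,10]])
T=[(329.8,170),(358.8,170.8),(359.8,209.3),(330,209.3)]
S=[(244.5,268),(213,279),(199,243.5),(229.5,233)]
f=lambda p:np.r_[proj("top",place(p,st))-T,proj("scene",place(p,st))-S].ravel()
r=least_squares(f,[.6,-.1,0]);print(r.x,r.fun.reshape(-1,2).round(1).tolist())
p=r.x; print("mid",place(p,[11,0,62]))
c,s=np.cos(np.radians(35)),np.sin(np.radians(35))
ends=[[11+62*c,0,62+62*s],[11-18*c,0,62-18*s]]
print("handle ends pred",proj("top",place(p,ends)).round(1).tolist(),proj("scene",place(p,ends)).round(1).tolist())
cs=np.array([[83,58,50],[83,-58,50],[-83,-58,50],[-83,58,50]])
T=[(198.5,169.5),(242,168.8),(243.5,232.),(199,232.7)]
S=[(301,177),(338.5,162)]
lt=[(184,141),(235.5,139.5)]; ls=[(388,167.5),(343.5,185)]
def lid(a,d=160,h=3): 
    return [[83-d*np.cos(a)+h*np.sin(a),y,50.5+d*np.sin(a)+h*np.cos(a)] for y in(58,-58)]
def f(p):
    L=place(p,lid(p[3]))
    L2=place(p,lid(p[3],166))
    return np.r_[proj("top",place(p,cs))-T,proj("scene",place(p,cs[2:]))-S,proj("top",place(p,lid(p[3],166,3)))-lt,proj("scene",place(p,lid(p[3],166,3)))-ls].ravel()
r=least_squares(f,[.6,.2,0,1.6]);print(r.x,r.fun.reshape(-1,2).round(1).tolist())
p=r.x
print("notches pred top",proj("top",place(p,[[46,0,24],[-46,0,24],[0,0,4]])).round(1).tolist(),"scene",proj("scene",place(p,[[46,0,24],[-46,0,24]])).round(1).tolist())
print("hinge",place(p,[83,0,50.5]),"lid edge",place(p,[83-154*np.cos(p[3])+6*np.sin(p[3]),0,50.5+154*np.sin(p[3])+6*np.cos(p[3])]))
E
```

```text
[ 0.53692642 -0.17353596 -0.04284658] [[-0.3, -0.6], [0.2, -0.8], [-0.0, 0.5], [-0.3, -0.1], [0.3, -0.1], [-0.2, 0.4], [-0.5, -0.7], [-0.3, -0.6]]
mid [[ 0.54791633 -0.17400713  0.062     ]]
handle ends pred [[349.8, 157.5], [347.1, 187.1]] [[226.9, 256.5], [219.1, 244.6]]
[0.50676521 0.15446931 0.0185982  1.66828506] [[-0.7, 0.2], [0.2, -0.8], [0.3, -1.0], [-1.0, 0.2], [-0.8, -1.0], [0.1, -0.6], [0.3, 0.3], [0.7, -0.1], [0.2, -0.1], [-0.0, 0.2]]
notches pred top [[221.5, 185.0], [222.0, 219.2], [222.7, 203.4]] scene [[343.7, 209.8], [325.8, 184.7]]
hinge [[0.58975086 0.15601287 0.0505    ]] lid edge [[0.61070824 0.15640269 0.20318476]]
```

```bash
cat >> h.py <<'E'
from scipy.spatial.transform import Rotation as Ro
def go(x,y,z,yaw):
    o=arm.get_obs(); R=Ro.from_euler("xyz",o["tool_rot"]).as_matrix()
    d=R.T@(np.array([x,y,z])-o["ee_pos"])*1000
    cur=np.arctan2(R[1,0],R[0,0])
    print("shift",d.round(1),"turn",round(np.degrees(cur-yaw),1),"t",round(o["clock"],2),"pos",o["ee_pos"].round(4),"rot",o["tool_rot"].round(3),"F",o["wrist_force"].round(1),"gap",round(o["finger_gap"],3))
E
python3 -c "
from h import *
go(.548,-.174,.14,-.043)"
```

```text
shift [ 418.6 -280.    58.2] turn 28.1 t 0.1 pos [ 0.2919 -0.6078  0.1976] rot [-3.14  -0.     0.448] F [-0.2 -0.9  0.7] gap 1.001
```

Emit:
step_arm(
  series=[
    [[0.2, 42, -28, 0, 6], [0.2, 84, -56, 0, 12], [0.2, 126, -84, 0, 18], [0.2, 168, -112, 0, 24], [0.2, 205, -140, 0, 28]],
  ],
)

```text
clock: 0.6
ee_pos: [0.4167, -0.3908, 0.1973]
tool_rot: [-3.139, 0.001, -0.045]
wrist_force: [1.1, 0.8, 1.0]
finger_gap: 0.601
```

```bash
python3 -c "
from h import *
go(.548,-.174,.14,-.043)"
```

```text
shift [ 121.5 -222.3   57.7] turn -0.1 t 0.6 pos [ 0.4167 -0.3908  0.1973] rot [-3.139e+00  1.000e-03 -4.500e-02] F [1.1 0.8 1. ] gap 0.601
```

Emit:
step_arm(
  series=[
    [[0.2, 24, -44, 0, 0], [0.2, 48, -88, 0, 0], [0.2, 72, -132, 0, 0], [0.2, 96, -176, 20, 0], [0.2, 121.5, -222, 50, 0]],
  ],
)

```text
clock: 1.1
ee_pos: [0.5424, -0.1852, 0.1569]
tool_rot: [-3.14, -0.003, -0.044]
wrist_force: [1.4, -0.9, -0.4]
finger_gap: 0.6
```

Run:
```python
from h import *
go(.548,-.174,.048,-.043)
im=arm.read_camera("scene")[190:290,170:300]
t=arm.read_camera("top")[140:240,290:400]
cv2.imwrite("pics/d1.png",np.hstack([cv2.resize(im,None,fx=3.3,fy=4,interpolation=2),cv2.resize(t,None,fx=3.2,fy=4,interpolation=2)]))
```

```text
shift [  4.8 -11.3 109. ] turn -0.1 t 1.1 pos [ 0.5424 -0.1852  0.1569] rot [-3.14e+00 -3.00e-03 -4.40e-02] F [ 1.4 -0.9 -0.4] gap 0.6
```

View pics/d1.png

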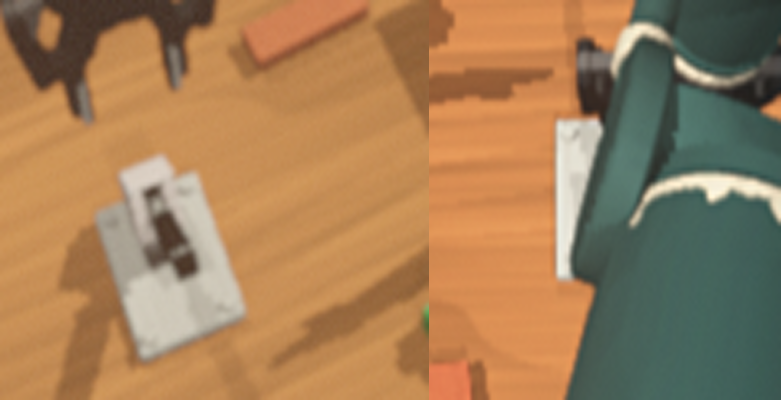

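The open fingers are above the stand, with the scene crop showing their tips at about (85,115) and (178,85), and the bar has not moved. I'll centre and descend.

Emit:
step_arm(
  series=[
    [[0.2, 5, -11, 10, 0], [0.2, 5, -11, 35, 0], [0.2, 5, -11, 65, 0], [0.2, 5, -11, 90, 0], [0.2, 5, -11, 105, 0]],
  ],
)

```text
clock: 1.7
ee_pos: [0.5425, -0.1695, 0.044]
tool_rot: [-3.134, 0.01, -0.041]
wrist_force: [0.2, 0.0, 0.6]
finger_gap: 0.601
```

Run:
```python
from h import *
go(.548,-.174,.048,-.043)
```

```text
shift [ 5.7  4.3 -4.1] turn 0.1 t 1.7 pos [ 0.5425 -0.1695  0.044 ] rot [-3.134  0.01  -0.041] F [0.2 0.  0.6] gap 0.601
```

Emit:
step_arm(
  series=[
    [[0.2, 5.5, 4, -4, 0], [0.2, 5.5, 4, -4, 0], [-0.3, 5.5, 4, -4, 0], [-0.3, 5.5, 4, -4, 0], [-0.3, 5.5, 4, -4, 0]],
  ],
)

```text
clock: 2.2
ee_pos: [0.5487, -0.174, 0.0491]
tool_rot: [-3.134, 0.008, -0.041]
wrist_force: [0.9, 0.8, -0.2]
finger_gap: 0.351
```

Run:
```python
from h import *
go(.548,-.174,.048,-.043)
im=arm.read_camera("scene")[200:290,180:290]
cv2.imwrite("pics/d2.png",cv2.resize(im,None,fx=6,fy=6,interpolation=2))
```

```text
shift [-0.7  0.   1.1] turn 0.1 t 2.2 pos [ 0.5487 -0.174   0.0491] rot [-3.134  0.008 -0.041] F [ 0.9  0.8 -0.2] gap 0.351
```

View pics/d2.png

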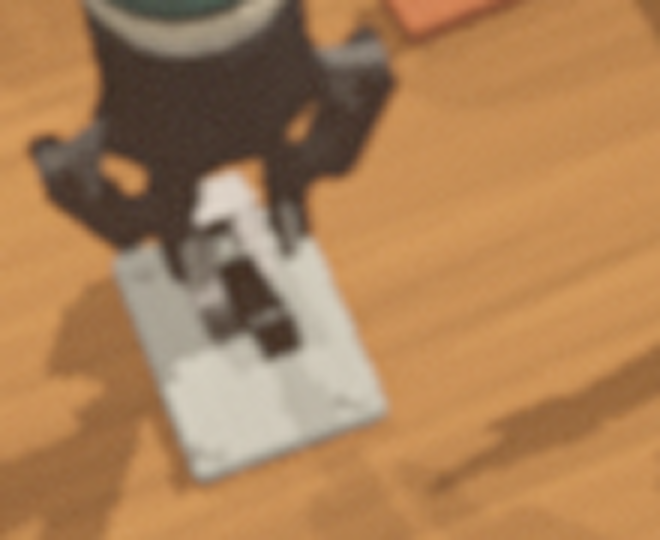

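The fingers straddle the handle evenly, with tips at (180,275) and (290,245) and the bar between them at (240,280). Closing now.

Emit:
step_arm(
  series=[
    [[-1, 0, 0, 1, 0], [-1, 0, 0, 1, 0], [-1, 0, 0, 1, 0], [-1, 0, 0, 1, 0], [-1, 0, 0, 1, 0]],
  ],
)

```text
clock: 2.75
ee_pos: [0.5484, -0.1739, 0.0478]
tool_rot: [-3.134, 0.009, -0.041]
wrist_force: [0.6, 0.9, -0.7]
finger_gap: 0.002
```

Run:
```python
from h import *
o=arm.get_obs();p=o["ee_pos"]+np.array([.042*np.cos(.0428)*np.cos(np.radians(35))*1,-.0428*.034,.042*np.sin(np.radians(35))])
print(o["wrist_torque"])
go(*p,-.043)
```

```text
[-0.07745385 -0.00803198  0.00989713]
shift [ 34.2  -0.1 -24.4] turn 0.1 t 2.75 pos [ 0.5484 -0.1739  0.0478] rot [-3.134  0.009 -0.041] F [ 0.6  0.9 -0.7] gap 0.002
```

The gap is 0.002, so the fingers shut on nothing. I'll look.

Run:
```python
from h import *
a=arm.read_camera("scene");cv2.imwrite("pics/s3.png",a)
cv2.imwrite("pics/d3.png",cv2.resize(a[215:285,180:270],None,fx=8,fy=8,interpolation=2))
o=arm.get_obs();print(proj("scene",o["ee_pos"]),proj("scene",[.548,-.174,.062]))
```

```text
[[221.46929705 250.54969971]] [[220.82974367 247.19371645]]
```

View pics/d3.png

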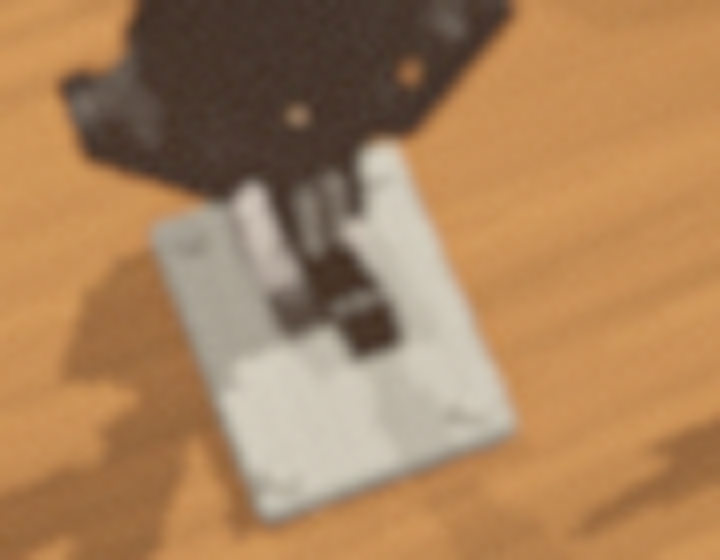

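Run:
```python
from h import *
print(proj("scene",[[.5484,-.174,z] for z in(.048,.058,.068,.078)]).round(1).tolist())
print("open earlier obs (209.8,215)",proj("scene",[[.5424,-.1852,z] for z in(.157,.167,.177,.187)]).round(1).tolist())
print("bar top line",proj("scene",[[.548+s*.819,-.174-s*.035,.062+s*.5736+.0098] for s in(-.018,0,.02,.062)]).round(1).tolist())
o=arm.get_obs();print(o["joint_pos"].round(3))
a=arm.read_camera("top");cv2.imwrite("pics/t3.png",a)
cv2.imwrite("pics/d4.png",np.hstack([cv2.resize(a[130:230,310:400],None,fx=5,fy=5,interpolation=2)]))
```

```text
[[221.4, 250.5], [221.0, 248.2], [220.7, 245.9], [220.3, 243.6]]
open earlier obs (209.8,215) [[211.2, 223.6], [210.7, 220.9], [210.2, 218.2], [209.8, 215.4]]
bar top line [[218.8, 242.4], [220.5, 244.9], [222.4, 247.8], [226.6, 254.2]]
[-0.353  0.224  1.951  0.005  0.977  1.256]
```

View pics/d4.png

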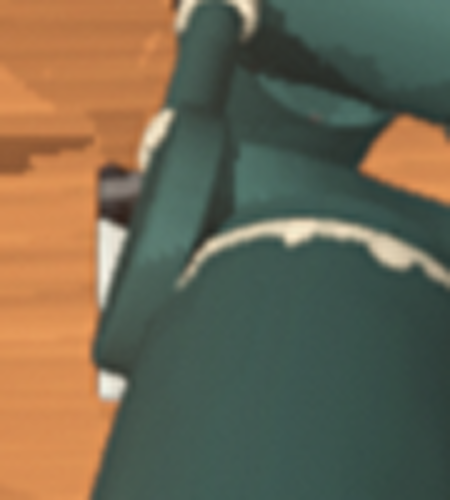

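Both views suggest the true fingertips sit 20–30 mm above the reported TCP. I'll calibrate by touching the bare bench beside the stand.

Emit:
step_arm(
  series=[
    [[-1, 0, 0, -30, 0], [-1, 0, 0, -40, 0], [-1, 5, -40, -40, 0], [-1, 5, -75, -40, 0], [-1, 5, -95, -40, 0]],
  ],
)

```text
clock: 3.35
ee_pos: [0.558, -0.0776, 0.0888]
tool_rot: [-3.134, 0.008, -0.04]
wrist_force: [0.8, -0.2, -0.3]
finger_gap: 0.001
```

Emit:
step_arm(
  series=[
    [[-1, 0, 0, 0, 0], [-1, 0, 0, 15, 0], [-1, 0, 0, 30, 0], [-1, 0, 0, 38, 0], [-1, 0, 0, 42, 0]],
  ],
)

```text
clock: 3.85
ee_pos: [0.5559, -0.0779, 0.0443]
tool_rot: [-3.133, 0.012, -0.042]
wrist_force: [0.2, 0.8, -0.1]
finger_gap: -0.002
```

Run:
```python
from h import *
go(.548,-.07,.02,-.043)
a=arm.read_camera("scene");cv2.imwrite("pics/s5.png",a)
o=arm.get_obs();print(proj("scene",[o["ee_pos"]+[0,0,d] for d in (0,.02,.03)]).round(1).tolist())
cv2.imwrite("pics/d5.png",cv2.resize(a[195:285,190:310],None,fx=6,fy=6,interpolation=2))
```

```text
shift [-7.9 -7.4 24.4] turn 0.1 t 3.85 pos [ 0.5559 -0.0779  0.0443] rot [-3.133  0.012 -0.042] F [ 0.2  0.8 -0.1] gap -0.002
[[260.3, 239.2], [260.1, 234.5], [260.0, 232.1]]
```

View pics/d5.png

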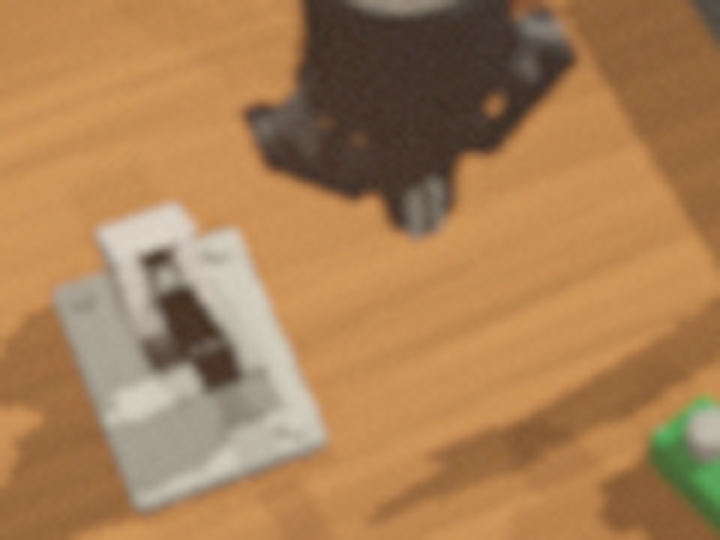

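The bench-side tip shows at (260,234.5), which fits a tip about 20 mm higher than reported. Bar and stand look undisturbed. I'll touch the bench slowly.

Emit:
step_arm(
  series=[
    [[-1, 0, 0, 15, 0], [-1, 0, 0, 28, 0], [-1, 0, 0, 36, 0], [-1, 0, 0, 40, 0], [-1, 0, 0, 43, 0]],
  ],
)

```text
clock: 4.4
ee_pos: [0.5553, -0.0773, 0.0007]
tool_rot: [-3.133, 0.012, -0.041]
wrist_force: [0.2, 0.2, 1.1]
finger_gap: -0.0
```

Emit:
step_arm(
  series=[
    [[-1, 0, 0, 2, 0], [-1, 0, 0, 4, 0], [-1, 0, 0, 6, 0], [-1, 0, 0, 8, 0], [-1, 0, 0, 9, 0]],
  ],
)

```text
clock: 4.9
ee_pos: [0.5552, -0.0772, -0.0083]
tool_rot: [-3.133, 0.012, -0.041]
wrist_force: [-0.4, -0.3, 0.2]
finger_gap: -0.001
```

Emit:
step_arm(
  series=[
    [[-1, 0, 0, 2, 0], [-1, 0, 0, 4, 0], [-1, 0, 0, 6, 0], [-1, 0, 0, 8, 0], [-1, 0, 0, 9, 0]],
  ],
)

```text
clock: 5.4
ee_pos: [0.5549, -0.0771, -0.0177]
tool_rot: [-3.133, 0.012, -0.041]
wrist_force: [0.1, 0.2, -0.2]
finger_gap: -0.001
```

Emit:
step_arm(
  series=[
    [[-1, 0, 0, 1, 0], [-1, 0, 0, 2, 0], [-1, 0, 0, 3, 0], [-1, 0, 0, 4, 0], [-1, 0, 0, 5, 0]],
  ],
)

```text
clock: 5.9
ee_pos: [0.5549, -0.0771, -0.0227]
tool_rot: [-3.133, 0.012, -0.041]
wrist_force: [-0.4, 0.8, 0.4]
finger_gap: -0.002
```

Emit:
step_arm(
  series=[
    [[-1, 0, 0, 1, 0], [-1, 0, 0, 2, 0], [-1, 0, 0, 3, 0], [-1, 0, 0, 4, 0], [-1, 0, 0, 5, 0]],
  ],
)

```text
clock: 6.4
ee_pos: [0.5548, -0.077, -0.0278]
tool_rot: [-3.133, 0.012, -0.041]
wrist_force: [-0.5, -0.2, 0.3]
finger_gap: -0.003
```

Emit:
step_arm(
  series=[
    [[-1, 0, 0, 1, 0], [-1, 0, 0, 2, 0], [-1, 0, 0, 3, 0], [-1, 0, 0, 4, 0], [-1, 0, 0, 4, 0]],
  ],
)

```text
clock: 6.9
ee_pos: [0.5546, -0.0769, -0.0319]
tool_rot: [-3.133, 0.013, -0.041]
wrist_force: [-0.4, -0.5, 0.2]
finger_gap: 0.002
```

Run:
```python
from h import *
go(.548,-.07,.02,-.043)
a=arm.read_camera("scene");cv2.imwrite("pics/s6.png",a)
o=arm.get_obs();print(o["wrist_force"],proj("scene",[o["ee_pos"]+[0,0,d] for d in (0,.02,.03,.04)]).round(1).tolist())
b=cv2.imread("pics/scene0.png"); d=np.abs(a.astype(int)-b).sum(2)[200:290,225:300]
cv2.imwrite("pics/x.png",(d>60)*255)
for r in range(225,285,2): print(r,"".join("#" if v>90 else "." for v in d[r-200]))
```

```text
shift [ -7.6  -7.1 -51.8] turn 0.1 t 6.9 pos [ 0.5546 -0.0769 -0.0319] rot [-3.133  0.013 -0.041] F [-0.4 -0.5  0.2] gap 0.002
[-0.3054986  -0.31873137  0.27744624] [[261.2, 255.3], [261.0, 251.1], [260.9, 249.0], [260.8, 246.8]]
225 .................###########################################...............
227 ................##########################################.................
229 ................########################################...................
231 .........######################################.#######....................
233 ........#############################################......................
235 .........##########################################........................
237 ..........#######################################..........................
239 ..........#################################................................
241 ...........###############################.................................
243 ................#########################..................................
245 ......................###################.........................
[... 947 characters left out ...]
......................
271 #..........................................................................
273 #..........................................................................
275 ...........................................................................
277 ...........................................................................
279 ...........................................................................
281 ...........................................................................
283 ...........................................................................[ WARN:0@2.587] global loadsave.cpp:1063 imwrite_ Unsupported depth image for selected encoder is fallbacked to CV_8U.
```

Emit:
step_arm(
  series=[
    [[-1, 0, 0, 1, 0], [-1, 0, 0, 2, 0], [-1, 0, 0, 3, 0], [-1, 0, 0, 4, 0], [-1, 0, 0, 4, 0]],
  ],
)

```text
clock: 7.45
ee_pos: [0.5549, -0.077, -0.0325]
tool_rot: [-3.133, 0.013, -0.041]
wrist_force: [-8.7, 0.9, 23.0]
finger_gap: 0.001
```

Contact came at a reported z of −32.5 mm with 23 N, so the real tip is 32 mm above the reported TCP; z needs that correction. Visible-edge geometry shows xy is right. Back over the bar, opened.

Emit:
step_arm(
  series=[
    [[-1, 0, 0, -45, 0], [0.2, 0, 0, -95, 0], [0.2, 0, 20, -130, 0], [0.2, -2, 60, -140, 0], [0.2, -3, 97, -140, 0]],
  ],
)

```text
clock: 7.95
ee_pos: [0.5523, -0.1767, 0.1107]
tool_rot: [-3.136, 0.006, -0.039]
wrist_force: [0.1, 0.0, 0.3]
finger_gap: 0.602
```

Run:
```python
from h import *
go(.548,-.174,.016,-.043)
```

```text
shift [-3.8 -1.9 94.7] turn 0.2 t 7.95 pos [ 0.5523 -0.1767  0.1107] rot [-3.136  0.006 -0.039] F [0.1 0.  0.3] gap 0.602
```

Emit:
step_arm(
  series=[
    [[0.2, -4, -2, 0, 0], [0.2, -4, -2, 25, 0], [0.2, -4, -2, 55, 0], [0.2, -4, -2, 80, 0], [0.2, -4, -2, 92, 0]],
  ],
)

```text
clock: 8.45
ee_pos: [0.5454, -0.1725, 0.0158]
tool_rot: [-3.134, 0.011, -0.039]
wrist_force: [-0.1, 1.1, -0.0]
finger_gap: 0.6
```

Run:
```python
from h import *
go(.548,-.174,.016,-.043)
```

```text
shift [ 2.7  1.4 -0.2] turn 0.2 t 8.45 pos [ 0.5454 -0.1725  0.0158] rot [-3.134  0.011 -0.039] F [-0.1  1.1 -0. ] gap 0.6
```

Emit:
step_arm(
  series=[
    [[0, 2.5, 1.5, 0, 0], [0, 2.5, 1.5, 0, 0], [-0.3, 2.5, 1.5, 0, 0], [-0.5, 2.5, 1.5, 0, 0], [-0.5, 2.5, 1.5, 0, 0]],
  ],
)

```text
clock: 8.95
ee_pos: [0.5488, -0.1744, 0.017]
tool_rot: [-3.134, 0.009, -0.039]
wrist_force: [-0.3, -0.1, -0.9]
finger_gap: 0.244
```

Emit:
step_arm(
  series=[
    [[-1, 0, 0, 0, 0], [-1, 0, 0, 0, 0], [-1, 0, 0, 0, 0], [-1, 0, 0, 0, 0], [-1, 0, 0, 0, 0]],
  ],
)

```text
clock: 9.45
ee_pos: [0.5488, -0.1745, 0.0172]
tool_rot: [-3.135, 0.009, -0.039]
wrist_force: [-2.0, -0.5, 2.1]
finger_gap: 0.174
```

Run:
```python
from h import *
o=arm.get_obs();p=o["ee_pos"]+np.array([.045*np.cos(np.radians(35)),-.0428*.0369,.045*np.sin(np.radians(35))])
print(o["wrist_torque"])
go(*p,-.043)
```

```text
[-0.02108478  0.30933585  0.05475898]
shift [ 36.7  -0.1 -26.1] turn 0.2 t 9.45 pos [ 0.5488 -0.1745  0.0172] rot [-3.135  0.009 -0.039] F [-2.  -0.5  2.1] gap 0.174
```

The gap is 0.174, so the bar is held with only small side forces. Pulling along its axis now.

Emit:
step_arm(
  series=[
    [[-1, 4, 0, -2.8, 0], [-1, 8, 0, -5.6, 0], [-1, 13, 0, -9.1, 0], [-1, 18, 0, -12.6, 0], [-1, 23, 0, -16.1, 0]],
  ],
)

```text
clock: 9.95
ee_pos: [0.5732, -0.1757, 0.034]
tool_rot: [-3.135, 0.007, -0.039]
wrist_force: [-2.5, 0.3, 1.6]
finger_gap: 0.173
```

Emit:
step_arm(
  series=[
    [[-1, 4, 0, -2.8, 0], [-1, 9, 0, -6.3, 0], [-1, 14, 0, -9.8, 0], [-1, 19, 0, -13.3, 0], [-1, 25, 0, -17.5, 0]],
  ],
)

```text
clock: 10.45
ee_pos: [0.5989, -0.1768, 0.0517]
tool_rot: [-3.135, 0.007, -0.039]
wrist_force: [-0.2, -0.3, -1.2]
finger_gap: 0.177
```

The bar is free, with Fz −1.2 N matching its weight. Moving it over the case.

Emit:
step_arm(
  series=[
    [[-1, 0, 0, -20, 0], [-1, -5, -5, -50, 0], [-1, -15, -35, -75, 0], [-1, -25, -75, -80, -3], [-1, -35, -115, -80, -3]],
  ],
)

```text
clock: 10.95
ee_pos: [0.5707, -0.0606, 0.1353]
tool_rot: [-3.135, 0.002, 0.012]
wrist_force: [0.7, 1.1, -1.1]
finger_gap: 0.176
```

Run:
```python
from h import *
go(.498,.154,.10,.0186)
```

```text
shift [ -70.  -215.3   36.9] turn -0.4 t 10.95 pos [ 0.5707 -0.0606  0.1353] rot [-3.135e+00  2.000e-03  1.200e-02] F [ 0.7  1.1 -1.1] gap 0.176
```

Emit:
step_arm(
  series=[
    [[-1, -14, -43, 0, 0], [-1, -28, -86, 0, 0], [-1, -42, -130, 0, 0], [-1, -57, -175, 0, 0], [-1, -70, -213, 15, 0]],
  ],
)

```text
clock: 11.45
ee_pos: [0.4995, 0.1543, 0.1245]
tool_rot: [-3.133, -0.004, 0.013]
wrist_force: [0.6, 0.1, -0.9]
finger_gap: 0.175
```

Emit:
step_arm(
  series=[
    [[-1, 0, 0, 0, 0], [-1, 0, 0, 0, 0], [-1, 0, 0, 5, 0], [-1, 0, 0, 5, 0], [-1, 0, 0, 5, 0]],
  ],
)

```text
clock: 11.95
ee_pos: [0.5, 0.1532, 0.1194]
tool_rot: [-3.134, -0.003, 0.011]
wrist_force: [0.6, 0.1, -1.3]
finger_gap: 0.175
```

Run:
```python
from h import *
go(.498,.154,.012,.0186)
a=arm.read_camera("scene");b=arm.read_camera("top")
cv2.imwrite("pics/d7.png",np.hstack([cv2.resize(a[140:240,270:390],None,fx=3.5,fy=5,interpolation=2)[:,:400],cv2.resize(b[130:240,170:270],(400,500),interpolation=2)]))
o=arm.get_obs()["ee_pos"]+[-.001,0,.032+.0134]
c,s=.819,.5736
print(o,proj("scene",[o+np.array([c,0,s])*.062,o-np.array([c,0,s])*.062]).round(1).tolist())
```

```text
shift [ -2.3   0.  107.4] turn -0.4 t 11.95 pos [0.5    0.1532 0.1194] rot [-3.134e+00 -3.000e-03  1.100e-02] F [ 0.6  0.1 -1.3] gap 0.175
[0.49898953 0.15345027 0.16497952] [[350.6, 162.8], [326.7, 154.2]]
```

View pics/d7.png

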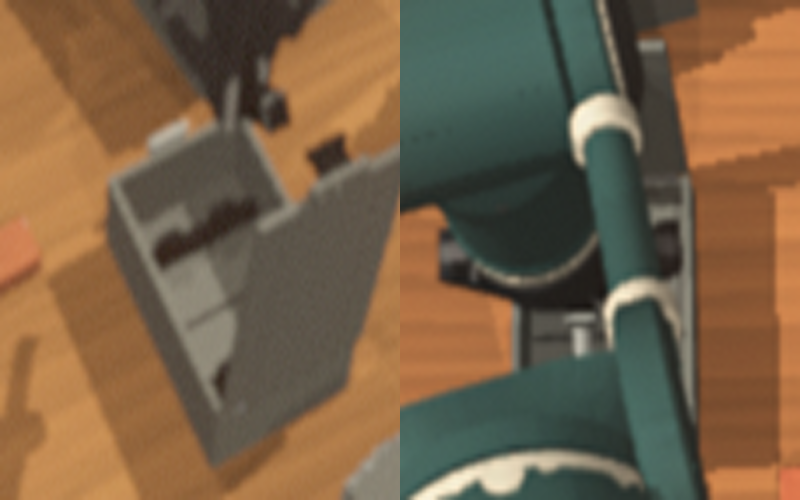

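Run:
```python
from h import *
o=np.array([.499,.15345,.165]);u=np.array([.819,.01,.5736])
for s in(-.062,-.04,-.018): print(s,proj("top",o+u*s).round(1).tolist())
b=arm.read_camera("top"); g=b[195:216,196:236].astype(int).sum(2)//3
for i,r in enumerate(g): print(195+i,*r[10:32])
```

```text
-0.062 [[216.7, 217.4]]
-0.04 [[215.9, 208.9]]
-0.018 [[215.1, 200.3]]
195 30 30 31 30 30 29 30 29 31 30 29 34 37 35 37 86 179 226 226 221 217 204
196 27 30 29 28 30 29 29 28 28 28 27 35 50 59 74 142 212 221 186 166 146 131
197 33 32 31 32 32 29 27 24 24 24 23 29 48 64 101 180 219 195 122 91 75 67
198 52 51 51 52 54 56 54 61 64 65 65 63 60 63 115 202 218 154 79 60 61 61
199 74 75 74 74 81 98 111 128 134 135 134 125 95 70 116 199 208 124 64 63 66 67
200 82 81 82 81 89 109 116 123 125 126 124 110 94 76 103 169 183 109 65 67 69 70
201 83 82 83 81 84 87 80 88 95 90 83 71 69 75 92 143 166 103 68 70 73 72
202 81 79 80 81 79 76 87 131 150 134 107 80 68 73 82 125 161 103 71 73 75 74
203 68 67 67 69 66 65 89 150 176 161 127 92 66 59 62 109 165 108 73 75 77 76
204 54 55 59 59 59 57 77 135 176 164 131 95 66 61 61 104 164 110 76 78 79 79
205 71 71 72 73 72 70 82 134 177 167 133 98 76 74 73 101 144 109 82 79 81 80
206 81 81 82 81 81 79 87 133 178 167 134 103 84 81 80 93 120 105 85 81 81 81
207 82 81 82 82 81 80 87 125 167 153 125 102 86 79 80 81 91 87 83 83 83 82
208 81 82 82 81 81 80 81 98 119 109 94 86 80 76 76 75 75 76 82 84 84 83
209 80 79 80 80 79 80 77 78 85 81 78 78 75 74 75 74 72 72 80 86 86 85
210 77 78 78 77 78 77 77 75 77 76 75 74 75 73 74 73 70 70 76 85 87 87
211 76 77 77 78 76 77 75 75 78 77 75 74 73 72 73 71 69 67 72 85 88 88
212 74 76 77 77 76 76 75 75 78 74 75 73 72 73 72 71 67 66 70 84 88 87
213 75 74 75 76 74 75 75 75 77 73 74 73 71 71 71 68 68 65 70 84 89 88
214 74 74 75 76 74 74 75 75 76 74 72 73 71 71 71 68 66 64 69 82 90 90
215 73 73 75 75 74 73 73 74 74 73 71 71 68 70 68 67 65 63 66 77 89 91
```

Run:
```python
from h import *
for k in(0,-.01,.01):
  for a in (35,50,60,65,70):
    u=np.array([np.cos(np.radians(a)),.01,np.sin(np.radians(a))]);o=np.array([.499,.1535,.165])+u*k
    print(k,a,"tip,sh0 top",proj("top",[o-u*.062,o-u*.018])[:,1].round(1),proj("top",[o-u*.062])[0,0].round(1),"end scene",proj("scene",o+u*.062).round(1))
```

```text
0 35 tip,sh0 top [217.4 200.3] 216.7 end scene [[350.9 162.7]]
0 50 tip,sh0 top [213.7 199.2] 217.4 end scene [[349.1 155.9]]
0 60 tip,sh0 top [210.5 198.3] 217.8 end scene [[347.4 151.4]]
0 65 tip,sh0 top [208.7 197.8] 217.9 end scene [[346.5 149.2]]
0 70 tip,sh0 top [206.9 197.2] 218.1 end scene [[345.4 147.1]]
-0.01 35 tip,sh0 top [221.2 204.2] 217.1 end scene [[348.7 161.9]]
-0.01 50 tip,sh0 top [216.8 202.6] 217.9 end scene [[347.2 156.3]]
-0.01 60 tip,sh0 top [213.1 201.2] 218.3 end scene [[345.8 152.5]]
-0.01 65 tip,sh0 top [211.1 200.4] 218.5 end scene [[345.1 150.7]]
-0.01 70 tip,sh0 top [208.9 199.5] 218.6 end scene [[344.2 149. ]]
0.01 35 tip,sh0 top [213.5 196.3] 216.3 end scene [[353.1 163.4]]
0.01 50 tip,sh0 top [210.4 195.9] 217.0 end scene [[350.9 155.5]]
0.01 60 tip,sh0 top [207.8 195.4] 217.3 end scene [[349.  150.2]]
0.01 65 tip,sh0 top [206.3 195.2] 217.4 end scene [[347.9 147.7]]
0.01 70 tip,sh0 top [204.7 195. ] 217.5 end scene [[346.7 145.2]]
```

Run:
```python
from h import *
b=np.mean([arm.read_camera("top").astype(float) for _ in range(4)],0); np.save("b.npy",b)
d=(b[:,:,2]-b[:,:,0])
for r in range(203,230): print(r,*b[r,206:226].mean(1).round().astype(int),"|",*d[r,206:226].round().astype(int))
a=np.mean([arm.read_camera("scene").astype(float) for _ in range(4)],0)
for r in range(148,172): print(r,*a[r,332:358].mean(1).round().astype(int))
print(arm.get_obs()["clock"])
```

```text
203 69 67 68 69 67 65 100 168 176 156 122 89 63 60 74 112 129 92 75 77 | 10 10 9 9 9 9 12 16 16 14 12 10 9 9 14 23 19 -8 -21 -18
204 55 55 59 60 59 58 90 157 176 159 126 91 64 60 66 98 132 98 77 78 | 8 8 9 8 8 8 10 15 16 15 12 10 9 9 12 21 24 -5 -21 -20
205 71 71 73 74 73 70 93 150 176 160 128 94 74 74 76 100 137 102 80 80 | 10 10 10 10 10 10 11 15 16 15 13 10 10 11 12 21 28 -2 -20 -20
206 82 82 82 82 81 79 95 146 177 165 132 98 80 80 80 98 129 100 82 81 | 11 11 12 11 11 11 13 15 16 15 13 10 9 10 9 16 23 -2 -20 -20
207 82 82 82 82 81 80 91 135 168 158 132 101 82 80 79 86 100 87 82 83 | 11 12 12 12 11 10 10 13 14 12 7 0 -2 -2 -4 -1 2 -11 -20 -21
208 82 82 82 82 81 80 84 105 121 114 102 87 79 78 77 76 78 77 83 85 | 10 10 9 7 4 -1 -2 -1 0 -2 -8 -12 -14 -14 -16 -15 -14 -17 -21 -21
209 80 81 80 80 80 79 79 81 84 81 80 78 76 75 75 74 72 74 83 86 | 1 -3 -6 -10 -12 -14 -15 -16 -18 -18 -18 -19 -18 -18 -18 -18 -16 -17 -20 -22
210 77 79 80 78 78 78 77 77 78 76 76 75 75 74 74 72 70 72 80 86 | -13 -16 -18 -19 -19 -20 -19 -20 -20 -20 -20 -18 -18 -16 -18 -16 -15 -15 -19 -22
211 75 77 78 77 77 76 76
[... 4168 characters left out ...]
117 125 126 124
165 100 89 93 97 91 78 77 95 114 126 127 121 111 99 87 76 66 71 86 101 112 116 122 123 124 124
166 86 81 82 84 80 74 73 83 103 122 132 133 128 120 113 104 99 103 112 120 123 123 123 125 124 126
167 76 76 78 76 76 72 73 74 86 106 124 134 133 127 124 120 117 120 122 124 125 124 124 124 127 128
168 75 77 77 75 75 72 71 70 74 90 113 130 133 130 126 125 124 124 126 125 125 124 126 127 128 127
169 76 76 76 76 75 72 72 69 71 78 98 118 130 131 128 125 124 125 125 124 124 126 128 129 127 116
170 76 76 75 76 76 72 73 70 71 74 83 102 121 129 130 127 125 124 125 124 127 129 131 131 122 101
171 77 77 76 77 74 73 70 71 71 72 75 86 104 123 130 131 126 125 126 126 128 132 133 132 121 95
12.5
```

The top view shows the arm hides the lower shank (teal from row 208). The handle end in the scene view at (349.5,162) agrees with the 35° prediction of (351,163). Descending.

Emit:
step_arm(
  series=[
    [[-1, -2, 0, 25, 0], [-1, -2, 0, 50, 0], [-1, -2, 0, 75, 0], [-1, -2, 0, 92, 0], [-1, -2, 0, 102, 0]],
  ],
)

```text
clock: 13.0
ee_pos: [0.4966, 0.155, 0.0158]
tool_rot: [-3.134, -0.001, 0.013]
wrist_force: [-1.0, 0.2, -1.3]
finger_gap: 0.175
```

Emit:
step_arm(
  series=[
    [[-1, 0, 0, 2, 0], [-1, 0, 0, 4, 0], [-1, 0, 0, 6, 0], [-1, 0, 0, 8, 0], [-1, 0, 0, 10, 0]],
  ],
)

```text
clock: 13.5
ee_pos: [0.4973, 0.1553, 0.0064]
tool_rot: [-3.134, -0.003, 0.013]
wrist_force: [0.4, 1.3, -1.2]
finger_gap: 0.172
```

Emit:
step_arm(
  series=[
    [[-1, 0, 1, 1, 0], [-1, 0, 1, 2, 0], [-1, 0, 1, 3, 0], [-1, 0, 1, 4, 0], [-1, 0, 1, 5, 0]],
  ],
)

```text
clock: 14.0
ee_pos: [0.498, 0.1546, 0.003]
tool_rot: [-3.133, -0.003, 0.013]
wrist_force: [-3.8, 0.1, 10.7]
finger_gap: 0.174
```

Contact is at the expected height. I'll keep lowering slowly so the bar levels in the grip.

Emit:
step_arm(
  series=[
    [[-1, 0, 0, 1, 0], [-1, 0, 0, 2, 0], [-1, 0, 0, 3, 0], [-1, 0, 0, 4, 0], [-1, 0, 0, 5, 0]],
  ],
)

```text
clock: 14.5
ee_pos: [0.4986, 0.155, -0.0004]
tool_rot: [-3.132, -0.004, 0.013]
wrist_force: [-3.0, 0.2, 11.6]
finger_gap: 0.176
```

Emit:
step_arm(
  series=[
    [[-1, 0, 0, 2, 0], [-1, 0, 0, 3.5, 0], [-1, 0, 0, 5, 0], [-1, 0, 0, 6.5, 0], [-1, 0, 0, 8, 0]],
  ],
)

```text
clock: 15.0
ee_pos: [0.5001, 0.1555, -0.0065]
tool_rot: [-3.132, -0.006, 0.013]
wrist_force: [-2.1, -0.5, 11.8]
finger_gap: 0.175
```

Emit:
step_arm(
  series=[
    [[-1, 0, 0, 2, 0], [-1, 0, 0, 3.5, 0], [-1, 0, 0, 5, 0], [-1, 0, 0, 6.5, 0], [-1, 0, 0, 8, 0]],
  ],
)

```text
clock: 15.5
ee_pos: [0.5027, 0.1562, -0.0122]
tool_rot: [-3.131, -0.01, 0.012]
wrist_force: [-0.3, -0.7, 9.7]
finger_gap: 0.175
```

Emit:
step_arm(
  series=[
    [[-1, -1, 1, 2, 0], [-1, -2, 1.5, 3.5, 0], [-1, -3, 1.5, 5, 0], [-1, -3, 1.5, 6.5, 0], [-1, -3, 1.5, 7.5, 0]],
  ],
)

```text
clock: 16.0
ee_pos: [0.5036, 0.1557, -0.0167]
tool_rot: [-3.129, -0.017, 0.012]
wrist_force: [0.4, -0.4, 10.6]
finger_gap: 0.174
```

Emit:
step_arm(
  series=[
    [[-1, -1, 0, 1, 0], [-1, -1, 0, 2, 0], [-1, -1, 0, 3, 0], [-1, -1, 0, 4, 0], [-1, -1, 0, 4.5, 0]],
  ],
)

```text
clock: 16.5
ee_pos: [0.5047, 0.156, -0.0191]
tool_rot: [-3.129, -0.02, 0.013]
wrist_force: [-0.0, -1.8, 11.3]
finger_gap: 0.175
```

Run:
```python
from h import *
o=arm.get_obs();print(o["joint_pos"].round(3),o["tau"].round(1),o["wrist_torque"].round(2))
go(.5,.1545,-.0244,.0186)
```

```text
[0.247 0.216 2.115 0.011 0.789 1.797] [  0.7 -35.1 -24.8   0.3  -1.    0.1] [-0.3   0.68  0.03]
shift [-4.9  1.5  5.2] turn -0.3 t 16.5 pos [ 0.5047  0.156  -0.0191] rot [-3.129 -0.02   0.013] F [-0.  -1.8 11.3] gap 0.175
```

Emit:
step_arm(
  series=[
    [[-1, -2, 1, 2, 0], [-1, -4, 2, 3, 0], [-1, -5, 2.5, 4, 0], [-1, -5, 2.5, 5, 0], [-1, -5, 2.5, 6, 0]],
  ],
)

```text
clock: 17.0
ee_pos: [0.5051, 0.1548, -0.0216]
tool_rot: [-3.126, -0.029, 0.012]
wrist_force: [3.7, 1.3, 11.1]
finger_gap: 0.17
```

Emit:
step_arm(
  series=[
    [[-1, -1, 1, 1, 0], [-1, -1, 1, 2, 0], [-1, -1, 1, 3, 0], [-1, -1, 1, 3, 0], [-1, -1, 1, 3, 0]],
  ],
)

```text
clock: 17.5
ee_pos: [0.5065, 0.1546, -0.0223]
tool_rot: [-3.125, -0.032, 0.012]
wrist_force: [-0.7, -0.3, 10.5]
finger_gap: 0.175
```

Run:
```python
from h import *
o=arm.get_obs();print(o["joint_pos"].round(3),o["wrist_torque"].round(2))
go(.5,.1545,-.0244,.0186)
```

```text
[0.243 0.215 2.124 0.012 0.767 1.793] [0.04 0.66 0.01]
shift [-6.5  0.   1.9] turn -0.4 t 17.5 pos [ 0.5065  0.1546 -0.0223] rot [-3.125 -0.032  0.012] F [-0.7 -0.3 10.5] gap 0.175
```

Emit:
step_arm(
  series=[
    [[-1, -1, 0, 1, 0], [-1, -1, 0, 2, 0], [-1, -1, 0, 3, 0], [-1, -1, 0, 4, 0], [-1, -1, 0, 4, 0]],
  ],
)

```text
clock: 18.0
ee_pos: [0.5075, 0.1548, -0.0245]
tool_rot: [-3.125, -0.035, 0.012]
wrist_force: [-0.0, -1.5, 8.7]
finger_gap: 0.176
```

Run:
```python
from h import *
o=arm.get_obs();print(o["joint_pos"].round(3),o["wrist_torque"].round(2))
go(.5078,.1545,-.0244,.0186)
```

```text
[0.243 0.218 2.125 0.012 0.76  1.793] [-0.21  0.54  0.07]
shift [ 0.3  0.3 -0.1] turn -0.4 t 18.0 pos [ 0.5075  0.1548 -0.0245] rot [-3.125 -0.035  0.012] F [-0.  -1.5  8.7] gap 0.176
```

Emit:
step_arm(
  series=[
    [[-1, 0, 0, 1, 0], [-1, 0, 0, 2, 0], [-1, 0, 0, 2.5, 0], [-1, 0, 0, 2.5, 0], [-1, 0, 0, 2.5, 0]],
  ],
)

```text
clock: 18.5
ee_pos: [0.5079, 0.1548, -0.0256]
tool_rot: [-3.125, -0.035, 0.012]
wrist_force: [-3.7, -1.5, 9.1]
finger_gap: 0.175
```

Run:
```python
from h import *
o=arm.get_obs();print(o["wrist_torque"].round(2))
```

```text
[-0.2   0.96  0.11]
```

Emit:
step_arm(
  series=[
    [[-1, 0, 0, 0.5, 0], [-1, 0, 0, 1, 0], [-1, 0, 0, 1.5, 0], [-1, 0, 0, 2, 0], [-1, 0, 0, 2.5, 0]],
  ],
)

```text
clock: 19.0
ee_pos: [0.5083, 0.1548, -0.0267]
tool_rot: [-3.125, -0.035, 0.013]
wrist_force: [-4.4, -2.3, 14.0]
finger_gap: 0.176
```

Run:
```python
from h import *
o=arm.get_obs();print(o["wrist_torque"].round(2))
a=np.mean([arm.read_camera("scene").astype(float) for _ in range(3)],0)
cv2.imwrite("pics/s8.png",a)
# expected handle end / shank tip pixels for a level bar
p=[.5068,.1545,.0186]
print(proj("scene",place(p,[[62,0,22],[62,0,30],[-62,0,26],[-46,0,26]])).round(1).tolist())
```

```text
[-0.28  1.23  0.06]
[[346.9, 214.8], [347.3, 212.9], [322.9, 180.0], [325.9, 184.2]][ WARN:0@5.004] global loadsave.cpp:1063 imwrite_ Unsupported depth image for selected encoder is fallbacked to CV_8U.
```

Emit:
step_arm(
  series=[
    [[-1, -1, 0, 1, 0], [-1, -1, 0, 2, 0], [-1, -1, 0, 2.5, 0], [-1, -1, 0, 3, 0], [-1, -1, 0, 3, 0]],
  ],
)

```text
clock: 19.65
ee_pos: [0.5084, 0.1548, -0.0269]
tool_rot: [-3.126, -0.036, 0.013]
wrist_force: [-6.2, -3.1, 19.6]
finger_gap: 0.171
```

Run:
```python
from h import *
o=arm.get_obs();print(o["wrist_torque"].round(2),o["wrist_force"])
```

```text
[-0.58  1.54 -0.01] [-6.20904347 -3.08267569 19.59629939]
```

The arm bottomed out: Fz rose to 20 N with no travel, so the bar is down in the notches or the fingertips are on the case floor. I'll ease off and open slightly.

Emit:
step_arm(
  series=[
    [[-1, 0, 0, 0, 0], [-1, 0, 0, 0, 0], [-1, 0, 0, 0, 0], [-0.62, 0, 0, 0, 0], [-0.62, 0, 0, 0, 0]],
  ],
)

```text
clock: 20.15
ee_pos: [0.5089, 0.155, -0.0268]
tool_rot: [-3.125, -0.037, 0.013]
wrist_force: [1.1, 1.4, 2.5]
finger_gap: 0.194
```

Emit:
step_arm(
  series=[
    [[-0.58, 0, 0, 0, 0], [-0.54, 0, 0, 0, 0], [-0.5, 0, 0, 0, 0], [-0.4, 0, 0, 0, 0], [-0.3, 0, 0, 0, 0]],
  ],
)

```text
clock: 20.65
ee_pos: [0.5084, 0.1547, -0.0273]
tool_rot: [-3.126, -0.036, 0.013]
wrist_force: [-0.7, 0.2, 0.5]
finger_gap: 0.343
```

Run:
```python
from h import *
o=arm.get_obs();print(o["wrist_torque"].round(2),o["joint_pos"].round(3))
go(.508,.1548,.20,.0186)
```

```text
[ 0.03  0.03 -0.04] [0.243 0.224 2.125 0.01  0.754 1.793]
shift [   7.8   -3.7 -227.1] turn -0.3 t 20.65 pos [ 0.5084  0.1547 -0.0273] rot [-3.126 -0.036  0.013] F [-0.7  0.2  0.5] gap 0.343
```

Released cleanly; the force is about zero. Raising straight up.

Emit:
step_arm(
  series=[
    [[-0.3, 0, 0, -10, 0], [-0.3, 1, -1, -35, 0], [-0.3, 3, -1, -75, 0], [-0.3, 4, -2, -115, 0], [-0.3, 6, -3, -155, 0]],
  ],
)

```text
clock: 21.15
ee_pos: [0.508, 0.1549, 0.1295]
tool_rot: [-3.126, -0.035, 0.013]
wrist_force: [0.6, 0.0, -0.7]
finger_gap: 0.348
```

Emit:
step_arm(
  series=[
    [[-1, -20, 25, -30, 0], [-1, -40, 65, -60, 0], [-1, -60, 105, -80, 0], [-1, -80, 145, -90, 0], [-1, -90, 185, -95, 0]],
  ],
)

```text
clock: 21.65
ee_pos: [0.416, -0.0341, 0.2207]
tool_rot: [-3.127, -0.038, 0.014]
wrist_force: [0.3, -0.1, -0.3]
finger_gap: 0.001
```

Run:
```python
from h import *
b=arm.read_camera("top");a=arm.read_camera("scene");cv2.imwrite("pics/t9.png",b);cv2.imwrite("pics/s9.png",a)
cv2.imwrite("pics/d9.png",np.hstack([cv2.resize(b[150:250,170:270],(500,500),interpolation=2),cv2.resize(a[150:230,295:345],(300,500),interpolation=2)]))
print(arm.get_obs()["ee_pos"])
p=[.5068,.1545,.0186]
print(proj("top",place(p,[[62,0,22],[-18,0,22],[-62,0,22],[46,-13,24],[46,13,24]])).round(1).tolist())
```

```text
[ 0.41621505 -0.03684095  0.22010242]
[[221.5, 179.3], [221.9, 208.8], [222.2, 225.3], [226.4, 184.8], [216.6, 185.2]]
```

View pics/d9.png

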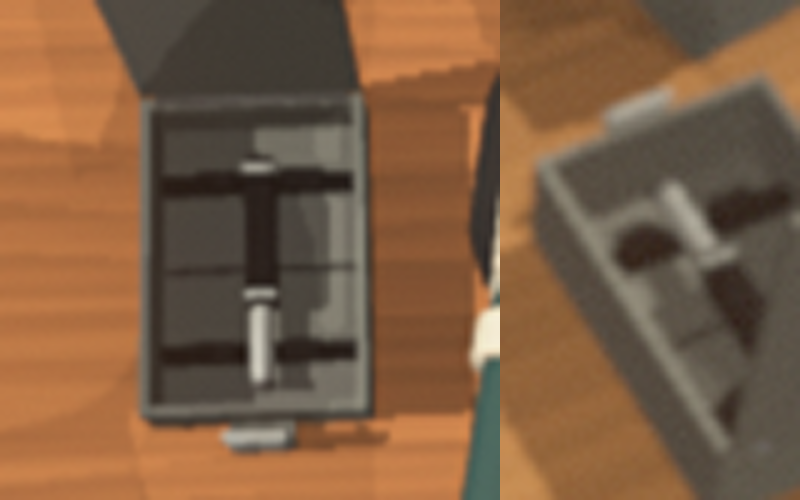

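The dresser lies level in both notches: handle end at row 181, step at 208.4, shank tip at 226.6, column 222 in the top view. All are within about 2–4 mm of the predictions. Now the lid: I'll compute the waypoints.

```bash
cat >> h.py <<'E'
def lidpt(deg,rc=.145,gap=0.):
    a=np.radians(deg);x=-rc*np.cos(a)+.006*np.sin(a)+.011+gap; z=.0505+rc*np.sin(a)+.006*np.cos(a)-.032
    return (.5898+x,.156+.0186*x,z)
E
python3 - <<'E'
from h import *
go(.66,.157,.25,.0186)
for d in(96,90,80,70,60,50,40,30,20,10,5,0): print(d,np.round(lidpt(d),4), np.round(lidpt(d,.125),4))
E
```

```text
shift [ 246.1 -192.3  -18.3] turn -0.7 t 21.75 pos [ 0.4162 -0.0368  0.2201] rot [-3.129 -0.037  0.007] F [ 0.  -0.1  0. ] gap 0.004
96 [0.6219 0.1566 0.1621] [0.6198 0.1566 0.1422]
90 [0.6068 0.1563 0.1635] [0.6068 0.1563 0.1435]
80 [0.5815 0.1558 0.1623] [0.585  0.1559 0.1426]
70 [0.5568 0.1554 0.1568] [0.5637 0.1555 0.138 ]
60 [0.5335 0.155  0.1471] [0.5435 0.1551 0.1298]
50 [0.5122 0.1546 0.1334] [0.525  0.1548 0.1181]
40 [0.4936 0.1542 0.1163] [0.5089 0.1545 0.1034]
30 [0.4782 0.1539 0.0962] [0.4955 0.1542 0.0862]
20 [0.4666 0.1537 0.0737] [0.4854 0.1541 0.0669]
10 [0.459  0.1536 0.0496] [0.4787 0.1539 0.0461]
5 [0.4569 0.1535 0.0371] [0.4768 0.1539 0.0354]
0 [0.4558 0.1535 0.0245] [0.4758 0.1539 0.0245]
```

Emit:
step_arm(
  series=[
    [[-1, 35, -27, -30, -0.5], [-1, 72, -56, -30, -0.5], [-1, 110, -86, -30, -0.5], [-1, 148, -116, -30, -0.5], [-1, 185, -145, -28, -0.5]],
  ],
)

```text
clock: 22.25
ee_pos: [0.6001, 0.1115, 0.2571]
tool_rot: [-3.129, -0.038, 0.017]
wrist_force: [0.4, -0.9, -0.1]
finger_gap: 0.002
```

Emit:
step_arm(
  series=[
    [[-1, 20, -15, 0, 0], [-1, 40, -30, 0, 0], [-1, 58, -42, 0, 0], [-1, 65, -47, 0, 0], [-1, 65, -47, 0, 0]],
  ],
)

```text
clock: 22.75
ee_pos: [0.6642, 0.1608, 0.2593]
tool_rot: [-3.129, -0.036, 0.018]
wrist_force: [-0.8, -0.1, 0.5]
finger_gap: 0.002
```

Run:
```python
from h import *
go(.66,.157,.145,.0186)
```

```text
shift [ -8.4   5.1 114. ] turn -0.0 t 22.75 pos [0.6642 0.1608 0.2593] rot [-3.129 -0.036  0.018] F [-0.8 -0.1  0.5] gap 0.002
```

Emit:
step_arm(
  series=[
    [[-1, -4, 4, 20, 0], [-1, -4, 4, 50, 0], [-1, -4, 4, 80, 0], [-1, -6, 4, 103, 0], [-1, -8, 4, 112, 0]],
  ],
)

```text
clock: 23.25
ee_pos: [0.6571, 0.157, 0.1438]
tool_rot: [-3.13, -0.03, 0.017]
wrist_force: [-0.9, 0.2, -0.3]
finger_gap: 0.002
```

Run:
```python
from h import *
go(.60,.157,.145,.0186)
```

```text
shift [-57.  -1.  -3.] turn -0.1 t 23.25 pos [0.6571 0.157  0.1438] rot [-3.13  -0.03   0.017] F [-0.9  0.2 -0.3] gap 0.002
```

Emit:
step_arm(
  series=[
    [[-1, -15, 0, 0, 0], [-1, -28, 0, -1, 0], [-1, -40, 0, -2, 0], [-1, -52, 0, -2, 0], [-1, -62, 0, -2, 0]],
  ],
)

```text
clock: 23.75
ee_pos: [0.5949, 0.1561, 0.1454]
tool_rot: [-3.13, -0.033, 0.017]
wrist_force: [1.2, -0.6, -0.3]
finger_gap: -0.001
```

Emit:
step_arm(
  series=[
    [[-1, -7, 0, 0, 0], [-1, -14, 0, 1, 0], [-1, -21, 0, 3, 0], [-1, -28, 0, 5, 0], [-1, -35, 0, 7, 0]],
  ],
)

```text
clock: 24.25
ee_pos: [0.5597, 0.1556, 0.137]
tool_rot: [-3.13, -0.033, 0.017]
wrist_force: [1.2, 0.6, 1.7]
finger_gap: 0.0
```

Run:
```python
from h import *
go(*lidpt(60,.13),.0186)
```

```text
shift [-18.8   0.2   2.3] turn -0.1 t 24.25 pos [0.5597 0.1556 0.137 ] rot [-3.13  -0.033  0.017] F [1.2 0.6 1.7] gap 0.0
```

Emit:
step_arm(
  series=[
    [[-1, -10, 0, 0, 0], [-1, -21, 0, 0, 0], [-1, -31, 0, 5, 0], [-1, -41, 0, 11, 0], [-1, -50, 0, 19, 0]],
  ],
)

```text
clock: 24.75
ee_pos: [0.5093, 0.155, 0.116]
tool_rot: [-3.13, -0.033, 0.017]
wrist_force: [-0.0, 0.4, 1.6]
finger_gap: -0.002
```

Run:
```python
from h import *
for d in(40,35,30,25,20,15): go(*lidpt(d,.142),.0186)
```

```text
shift [-13.4   0.6   1.1] turn -0.1 t 24.75 pos [0.5093 0.155  0.116 ] rot [-3.13  -0.033  0.017] F [-0.   0.4  1.6] gap -0.002
shift [-21.7   0.7  10.4] turn -0.1 t 24.75 pos [0.5093 0.155  0.116 ] rot [-3.13  -0.033  0.017] F [-0.   0.4  1.6] gap -0.002
shift [-29.1   0.8  20.3] turn -0.1 t 24.75 pos [0.5093 0.155  0.116 ] rot [-3.13  -0.033  0.017] F [-0.   0.4  1.6] gap -0.002
shift [-35.7   0.9  30.8] turn -0.1 t 24.75 pos [0.5093 0.155  0.116 ] rot [-3.13  -0.033  0.017] F [-0.   0.4  1.6] gap -0.002
shift [-41.3   1.1  41.9] turn -0.1 t 24.75 pos [0.5093 0.155  0.116 ] rot [-3.13  -0.033  0.017] F [-0.   0.4  1.6] gap -0.002
shift [-45.9   1.2  53.4] turn -0.1 t 24.75 pos [0.5093 0.155  0.116 ] rot [-3.13  -0.033  0.017] F [-0.   0.4  1.6] gap -0.002
```

Emit:
step_arm(
  series=[
    [[-1, -13, 0, 1, 0], [-1, -22, 0, 10, 0], [-1, -29, 0, 20, 0], [-1, -36, 0, 31, 0], [-1, -41, 0, 42, 0]],
  ],
)

```text
clock: 25.25
ee_pos: [0.4687, 0.1548, 0.0714]
tool_rot: [-3.13, -0.032, 0.017]
wrist_force: [-0.4, -0.3, 0.4]
finger_gap: 0.002
```

Run:
```python
from h import *
for d in(15,10,7,5,3.5): go(*lidpt(d,.158),.0186)
```

```text
shift [-19.2   1.1   5.6] turn -0.1 t 25.25 pos [0.4687 0.1548 0.0714] rot [-3.13  -0.032  0.017] F [-0.4 -0.3  0.4] gap 0.002
shift [-23.1   1.3  18.9] turn -0.1 t 25.25 pos [0.4687 0.1548 0.0714] rot [-3.13  -0.032  0.017] F [-0.4 -0.3  0.4] gap 0.002
shift [-24.9   1.4  26.9] turn -0.1 t 25.25 pos [0.4687 0.1548 0.0714] rot [-3.13  -0.032  0.017] F [-0.4 -0.3  0.4] gap 0.002
shift [-25.9   1.4  32.4] turn -0.1 t 25.25 pos [0.4687 0.1548 0.0714] rot [-3.13  -0.032  0.017] F [-0.4 -0.3  0.4] gap 0.002
shift [-26.5   1.5  36.5] turn -0.1 t 25.25 pos [0.4687 0.1548 0.0714] rot [-3.13  -0.032  0.017] F [-0.4 -0.3  0.4] gap 0.002
```

Emit:
step_arm(
  series=[
    [[-1, -10, 0, 0, 0], [-1, -19, 0, 4, 0], [-1, -23, 1, 12, 0], [-1, -25, 1, 20, 0], [-1, -26, 1, 27, 0]],
  ],
)

```text
clock: 25.75
ee_pos: [0.4433, 0.1536, 0.043]
tool_rot: [-3.13, -0.032, 0.017]
wrist_force: [-0.9, -0.4, 0.5]
finger_gap: -0.003
```

Emit:
step_arm(
  series=[
    [[-1, -2, 0, 3, 0], [-1, -2, 0, 5, 0], [-1, -2, 0, 7, 0], [-1, -2, 0, 9, 0], [-1, -2, 0, 10, 0]],
  ],
)

```text
clock: 26.25
ee_pos: [0.442, 0.1538, 0.0335]
tool_rot: [-3.13, -0.032, 0.017]
wrist_force: [-3.1, -0.5, 9.0]
finger_gap: -0.001
```

The lid is at the catch, with 9 N at a height matching 0.06 rad. Pressing.

Emit:
step_arm(
  series=[
    [[-1, -3, 0, 3, 0], [-1, -4, 0, 6, 0], [-1, -4, 0, 9, 0], [-1, -4, 0, 11, 0], [-1, -4, 0, 12, 0]],
  ],
)

```text
clock: 26.75
ee_pos: [0.4398, 0.1541, 0.0235]
tool_rot: [-3.13, -0.034, 0.017]
wrist_force: [-5.2, -2.6, 23.1]
finger_gap: 0.003
```

Emit:
step_arm(
  series=[
    [[-1, 0, 0, 1, 0], [-1, 0, 0, 2, 0], [-1, 0, 0, 3, 0], [-1, 0, 0, 3, 0], [-1, 0, 0, 3, 0]],
  ],
)

```text
clock: 27.25
ee_pos: [0.4399, 0.1542, 0.0233]
tool_rot: [-3.13, -0.032, 0.018]
wrist_force: [-10.0, -2.9, 26.3]
finger_gap: -0.002
```

Bottomed at the fully shut height with 26 N. I'll lift off, then probe to check that it stayed shut.

Emit:
step_arm(
  series=[
    [[-1, 0, 0, -15, 0], [-1, 0, 0, -30, 0], [-1, 0, 0, -30, 0], [-1, 0, 0, -15, 0], [-1, 0, 0, -7, 0]],
  ],
)

```text
clock: 27.75
ee_pos: [0.4385, 0.1538, 0.0287]
tool_rot: [-3.13, -0.03, 0.018]
wrist_force: [-0.4, -0.4, -0.9]
finger_gap: 0.004
```

Emit:
step_arm(
  series=[
    [[-1, 0, 0, 0, 0], [-1, 0, 0, 1, 0], [-1, 0, 0, 2, 0], [-1, 0, 0, 2.5, 0], [-1, 0, 0, 2.5, 0]],
  ],
)

```text
clock: 28.25
ee_pos: [0.4389, 0.1539, 0.0265]
tool_rot: [-3.13, -0.031, 0.018]
wrist_force: [0.1, -0.2, 0.8]
finger_gap: 0.001
```

There is no contact at 26.5 mm, where an unlatched lid would touch at about 33 mm. It stayed shut, so I'll retreat.

Emit:
step_arm(
  series=[
    [[-1, 0, 0, -30, 0], [-1, 0, 0, -75, 0], [-1, -10, 20, -120, 0], [-1, -20, 60, -150, 0], [-1, -30, 100, -170, 0]],
  ],
)

```text
clock: 28.75
ee_pos: [0.4066, 0.051, 0.1979]
tool_rot: [-3.13, -0.036, 0.02]
wrist_force: [0.9, 0.3, 0.3]
finger_gap: -0.001
```

Emit:
step_arm(
  series=[
    [[-1, 0, 40, -10, 0], [-1, 0, 80, -20, 0], [-1, 0, 120, -30, 0], [-1, 0, 140, -30, 0], [-1, 0, 140, -30, 0]],
  ],
)

```text
clock: 29.25
ee_pos: [0.4087, -0.0917, 0.2271]
tool_rot: [-3.131, -0.038, 0.016]
wrist_force: [0.3, 0.3, -0.8]
finger_gap: 0.002
```

Run:
```python
from h import *
p=[.5068,.1545,.0186]
b=arm.read_camera("top");a=arm.read_camera("scene");t0=cv2.imread("pics/top0.png");s0=cv2.imread("pics/scene0.png")
cv2.imwrite("pics/tf.png",b);cv2.imwrite("pics/sf.png",a)
top=np.array([[82,58,56.5],[82,-58,56.5],[-82,-58,56.5],[-82,58,56.5]])
for n,im in(("top",b),("scene",a)):
    m=np.zeros(im.shape[:2],np.uint8);q=proj(n,place(p,top));cv2.fillConvexPoly(m,q.round().astype(np.int32),1)
    e=cv2.erode(m,np.ones((5,5)));d=cv2.dilate(m,np.ones((7,7)))-cv2.dilate(m,np.ones((3,3)))
    print(n,q.round(1).tolist(),"inside std",im[e>0].std(0),im[e>0].mean(0))
# scene: bench just beyond the far/hinge side now visible where the open lid stood
for P in ([110,40,0],[60,0,56.5],[-40,0,56.5]): 
    c=proj("scene",place(p,P))[0].round().astype(int);print(P,c,a[c[1],c[0]],s0[c[1],c[0]])
# bystander patches: change from the start (scene view, px)
for k,(x,y) in dict(stone=(262,194),jig=(312,276),oil=(413,142),spanner=(434,182),brush=(121,312),tin=(112,230)).items():
    print(k,np.abs(a[y-8:y+8,x-8:x+8].astype(int)-s0[y-8:y+8,x-8:x+8]).mean().round(1))
print({k:v.round(2) if hasattr(v,'round') else v for k,v in arm.get_obs().items() if k in("clock","wrist_force","ee_pos")})
```

```text
top [[197.3, 169.4], [242.0, 167.7], [243.6, 230.3], [197.5, 232.2]] inside std [6.22799409 6.81762351 6.71583387] [107.20921    120.87733227 126.43469631]
scene [[372.5, 204.1], [332.3, 221.0], [300.5, 174.7], [339.0, 160.1]] inside std [4.61169691 5.03850839 5.04139371] [112.91405405 129.07297297 134.97621622]
[110, 40, 0] [369 228] [ 72 120 172] [ 72 121 173]
[60, 0, 56.5] [348 206] [113 129 134] [71 83 90]
[-40, 0, 56.5] [328 178] [111 127 133] [70 82 89]
stone 2.3
jig 2.3
oil 2.7
spanner 2.9
brush 2.8
tin 10.0
{'clock': 29.35, 'ee_pos': array([ 0.41, -0.09,  0.23]), 'wrist_force': array([-0.03,  0.36,  0.81])}
```

The lid fills its shut outline uniformly in both views. The bystander patches are unchanged, apart from the tin (10 against 2–3), which the arm passed well above.

Run:
```python
from h import *
from scipy.ndimage import shift
s0=cv2.imread("pics/scene0.png",0).astype(float);a=cv2.imread("pics/sf.png",0)
t=s0[208:252,92:132].astype(np.float32); r=cv2.matchTemplate(a[200:260,84:140].astype(np.float32),t,cv2.TM_CCOEFF_NORMED)
print("tin shift",np.array(cv2.minMaxLoc(r)[3])-8,r.max())
print(arm.hand_in())
```

```text
tin shift [0 0] 0.9399171
the job is handed in; nothing more can be done
None
```

The diamond dresser is lying in both saddle notches of the smallest case, the lid is shut on its catch, and the job was handed in at about 29 s of the 61 s allowed.

- **Finding the height:** my first grasp closed on nothing because the reported tool height was about 32 mm lower than the real fingertips. I touched the bare bench to measure this (23 N at contact) and corrected for it afterwards.
- **Dresser:** I pulled it out along its axis, then lowered it until the shank met the catch-side saddle and let the bar turn level in the grip. This took about 9–14 N, rising to 20 N at the bottom. I stopped there without knowing whether the bar or the fingertips had bottomed out. I then opened the jaws slowly. The top view afterwards showed the bar level in both notches, within about 2–4 mm of where I predicted.
- **Lid:** I swung it over and pressed to 26 N, down to the fully shut height. After lifting off, I probed to about 7 mm below where an unlatched lid would have stood and felt nothing. Both camera views also showed the lid filling its shut outline.
- **Other things on the bench:** all the patches I compared matched the start except the tin, which differed more. A template match then showed the tin had not shifted (match score 0.94), so I put the difference down to the arm's changed shadow, though I did not confirm that.

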